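# Stack the slide cases on the sloping rack

### The arm

A 6-joint arm with a two-finger parallel gripper is mounted at the origin on a cart in front of the work surface, level with it; the furniture and walls round the work are solid. World frame = base frame: x ahead of the robot, y to its left, z up, the work surface at z = 0. Lengths are in m, angles in degrees, forces in N, time in s.
With the tool pointing down it reaches from about 0.325 to 1 m from the base axis. Payload 5.1 kg.
Tool frame: the origin (TCP) lies on the mounting face of the last link; the fingertips stand 173 mm ahead of it and the grasp point (between the pads) lies 155 mm ahead of it (r.tcp_to_tips is the distance from the TCP to the fingertips, in m); z points along the fingers, y is the direction in which the jaws open and shut (so a half turn about z gives the same grasp; the last joint's range is limited). The gripper opens to 85 mm and grips with 20 to 120 N. Pads are 22 mm wide; open, the fingers measure 114 mm over their backs; the gripper's body (76 mm by 85 mm) begins 54 mm behind the grasp point. The pads swing forward as they close: fully open they stand 13 mm farther back than shut.
Start: joints at [65.168, 7.093, 94.555, -0, 78.352, -4.733], TCP at [0.223, 0.61, 0.405] pointing down, gripper open.
Joint ranges: [-149.61, 149.61], [-58.7, 133.49], [1.44, 155.28], [-77.14, 257.14], [18.33, 153.61], [-166.67, 166.67]. Speed limits (degrees/s): [147.25, 147.25, 180, 180, 180, 180].

### API

Orientations are given as [roll, pitch, yaw] about the fixed x, y, z axes, in that order (R = Rz(yaw) Ry(pitch) Rx(roll)).
In Python, from plant import sensors, vision, hand_in, r gives the robot as it stands.
- The arm moves only by the tool servo_tool, never from a script. Its argument "rows" is a list of rows, each an object with "claw": the finger opening in cm, from 0 to 8.54; "translation": the shift along the tool's x, y, z in cm, a list of three; "yaw": the turn about the tool's z in degrees. In form: [{"claw": claw, "translation": [dx, dy, dz], "yaw": yaw}, ...]. A call has 1 to 10 rows; each row is the pose to reach, as a shift and turn from the pose commanded when the call began, along the tool's axes at that moment; what a row does not reach only later rows make up. A row lasts 1/12 s, in which the tool goes at most 41.7 mm and 7.16 degrees, less where a joint would pass 70% of its speed; a pose out of reach is approached as far as the arm can. A call with a gripper value outside its range is refused whole. The fingers move at their own pace and stop on an object; the grip force is fixed at half the most. Time passes only in rows, so rows that repeat a pose let the fingers close. It gives the time, the measured TCP pose, the force and the opening at its end, in the units of the state.
- sensors.observe(): the state, without advancing time (a new reading comes with each control period).
- vision.read_camera(name): name is "scene" or "top" or "wrist"; returns a dict with "frame" (480x640x3 uint8, blue, green, red), "K" (3x3 intrinsics, pixels), "R" (3x3) and "t" (3): a world point X has camera coordinates R X + t. Camera axes: x right, y down, z forward; pixel columns grow to the right and rows downward; lengths in m; the calibration is good to about 2 mm. A picture is of the moment at which its call begins. There is no depth.
- hand_in(): hands the job in, once; it reports no verdict.
The state is a dict: "t": time; "qpos": joint angles; "qvel": joint speeds; "joint_efforts": joint torques, N m; "tool_pos": TCP position; "eef_rot": TCP orientation; "force": force on the tool from outside, world axes, zero at the start; "ft_torque": the same for the moment, N m; "width": finger opening in m.
Only numpy, scipy, OpenCV 4.12 (cv2) and the standard library are available. Lean on these libraries where they do the work, as an engineer would, in place of code of your own. Each camera call takes 0.05 s, during which the arm holds its last target.

### The job

Stack the two long slide cases on the sloping rack, one lying flat on top of the other, squarely along the slope and centred on the shelf, each with a short end resting against the backstop at the low end. Either may be the lower one. Leave the short, nearly square case where it lies.

Things in the scene. Friction and masses are not known exactly. Their poses are not given: they have to be found in the camera images.
- rack_seat (a point): Seat of the fixed sloping aluminium rack: middle of the line where shelf meets backstop, 45 mm over the worktop. Frame tilted with the shelf: x 22 degrees down the slope into the backstop (away from the robot), y across, z square to the shelf. Shelf x = -100 to 0 mm, 44 wide, no side walls; backstop 60 wide, 60 high. Seated case's centre: x = -45, z = 9; on top of it z = 27. Base 150 x 90 x 6 mm.
- case_a_mid (a point): long flat slide case, white plastic, grey seam, blank label on top, 90 x 54 x 18 mm, about 80 g; point: its centre, 9 mm above its underside; x along its length, y across its width, z up. Starts flat on the worktop; grip it across its width. Slippery runners under it let it slide down the slope by itself, also on the other case. One of the two equal long cases.
- case_b_mid (a point): long flat slide case, white plastic, grey seam, blank label on top, 90 x 54 x 18 mm, about 80 g; point: its centre, 9 mm above its underside; x along its length, y across its width, z up. Starts flat on the worktop; grip it across its width. Slippery runners under it let it slide down the slope by itself, also on the other case. The other of the two equal long cases.
- case_short_mid (a point): short slide case in the same white plastic, nearly square, 56 x 54 x 18 mm; point: its centre, 9 mm above its underside. Not wanted on the rack; leave it alone.

How it is judged (in metres and radians):
At the end, for the whole second after the job is handed in: Both long cases lie on the rack, one on the other and flat to the slope (within 8 degrees), lengthwise along it (within 10 degrees), centred across it within 15 mm, each with a short end within 9 mm of the backstop (((x of case_a_mid in the frame of rack_seat between -0.054 and -0.038 m and y of case_a_mid in the frame of rack_seat between -0.015 and 0.015 m and z of case_a_mid in the frame of rack_seat between 0.003 and 0.015 m and angle between the z axis of each of case_a_mid, case_b_mid and the z axis of rack_seat, either way round below 0.14 rad and angle between the x axis of each of case_a_mid, case_b_mid and the x axis of rack_seat, either way round below 0.18 rad and x of case_b_mid in the frame of rack_seat between -0.054 and -0.038 m and y of case_b_mid in the frame of rack_seat between -0.015 and 0.015 m and z of case_b_mid in the frame of rack_seat between 0.021 and 0.033 m) or (x of case_b_mid in the frame of rack_seat between -0.054 and -0.038 m and y of case_b_mid in the frame of rack_seat between -0.015 and 0.015 m and z of case_b_mid in the frame of rack_seat between 0.003 and 0.015 m and angle between the z axis of each of case_b_mid, case_a_mid and the z axis of rack_seat, either way round below 0.14 rad and angle between the x axis of each of case_b_mid, case_a_mid and the x axis of rack_seat, either way round below 0.18 rad and x of case_a_mid in the frame of rack_seat between -0.054 and -0.038 m and y of case_a_mid in the frame of rack_seat between -0.015 and 0.015 m and z of case_a_mid in the frame of rack_seat between 0.021 and 0.033 m))); the robot touches nothing.
It fails at once if the short case is moved more than 30 mm (distance of case_short_mid from where it was at the start of the episode above 0.03 m).
It also fails if it takes over 56 s, if anything falls off the work surface, if the arm or the gripper's body presses on something with over 40 N, if the wrist force passes 120 N, or if a joint passes its speed limit or range.

## Working session

There is one attempt and no reset: what is moved stays moved. The work goes in short steps, Python scripts to look and compute and a tool call to move; the robot and the scene stay as the last step left them, time stands still between calls to the robot, and variables do not carry over. Pictures are saved under pics/ and viewed, and the job is handed in when it is done.

Besides the shell and the picture viewer there is one more tool, called after "Emit:" as name(argument=value, ...), one argument or row to a line, values as JSON. servo_tool: Moves the arm, as the interface text tells. Its arguments: {"type":"object","properties":{"rows":{"type":"array","items":{"type":"object","properties":{"claw":{"type":"number"},"translation":{"type":"array","items":{"type":"number"}},"yaw":{"type":"number"}}}}},"required":["rows"]}

```bash
ls; mkdir -p pics; python3 - <<'E'
from plant import sensors, vision, r
import cv2
print(sensors.observe()); print([a for a in dir(r) if a[0]!='_'])
for n in ("scene","top","wrist"):
    c=vision.read_camera(n); cv2.imwrite(f"pics/{n}0.png",c["frame"]); print(n,c["K"].round(1).tolist(),c["R"].round(4).tolist(),c["t"].round(4).tolist())
E
```

```text
pics
{'t': 0.0, 'qpos': array([ 6.51691139e+01,  7.13365948e+00,  9.46335485e+01,  5.18755703e-04,
        7.83518373e+01, -4.73236079e+00]), 'qvel': array([0.08029315, 0.03190116, 0.04255687, 0.05045114, 0.04536832,
       0.0171466 ]), 'joint_efforts': array([-1.05934705e-03, -4.23618042e+01, -3.65446615e+01, -1.53132187e-04,
        6.81921432e-03, -8.67101932e-06]), 'tool_pos': array([0.22328212, 0.61018249, 0.4034563 ]), 'eef_rot': array([-1.79881402e+02, -1.03275166e-02,  1.59901359e+02]), 'force': array([-0.15599817,  0.29273702, -0.37782694]), 'ft_torque': array([-0.00473032, -0.03573258, -0.00900966]), 'width': 0.0853933371341654}
['IKError', 'tcp_to_tips']
scene [[485.3, 0.0, 325.3], [0.0, 485.3, 238.3], [0.0, 0.0, 1.0]] [[0.7813, -0.6239, 0.0187], [-0.4112, -0.5371, -0.7365], [0.4696, 0.5677, -0.6762]] [-0.4175, 0.2147, 1.0106]
top [[481.4, 0.0, 321.7], [0.0, 481.4, 234.5], [0.0, 0.0, 1.0]] [[-0.0256, -0.9996, 0.0074], [-0.9902, 0.0243, -0.1374], [0.1372, -0.0109, -0.9905]] [-0.0298, 0.5135, 1.0314]
wrist [[416.7, 0.0, 319.6], [0.0, 416.7, 238.3], [0.0, 0.0, 1.0]] [[0.345, 0.9386, -0.0015], [0.9039, -0.3318, 0.2699], [0.2529, -0.0945, -0.9629]] [-0.6495, -0.0355, 0.3778]
```

View pics/scene0.png

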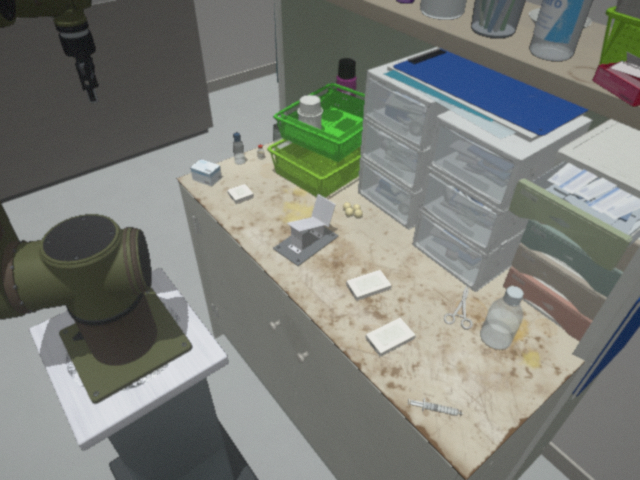

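View pics/top0.png

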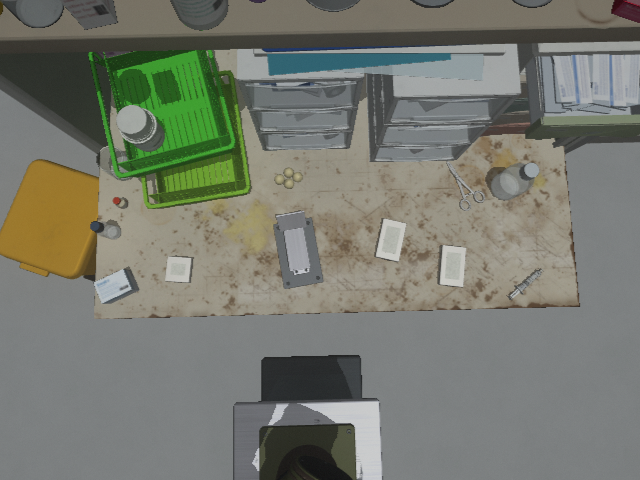

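View pics/wrist0.png

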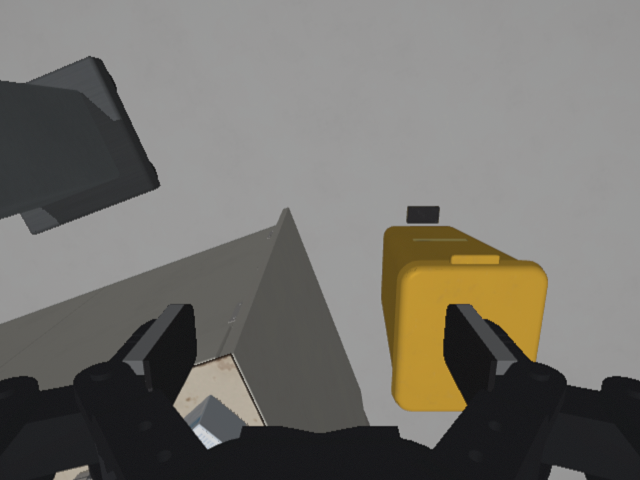

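The top view shows the long cases near (391,240) and (452,266), the short one at (179,269) and the rack at about (298,250). I'll enlarge these.

```bash
python3 - <<'E'
import cv2
f=cv2.imread("pics/top0.png")
cv2.imwrite("pics/c1.png",cv2.resize(f[205:295,365:475],None,fx=7,fy=6.6 if 0 else 6.6,interpolation=2)) if 0 else cv2.imwrite("pics/c1.png",cv2.resize(f[210:290,370:475],None,fx=7,fy=7,interpolation=2))
cv2.imwrite("pics/c2.png",cv2.resize(f[205:295,255:340],None,fx=6,fy=6,interpolation=2))
f=cv2.imread("pics/scene0.png")
cv2.imwrite("pics/c3.png",cv2.resize(f[190:270,265:345],None,fx=7,fy=7,interpolation=2))
E
```

```text
(no output)
```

View pics/c1.png

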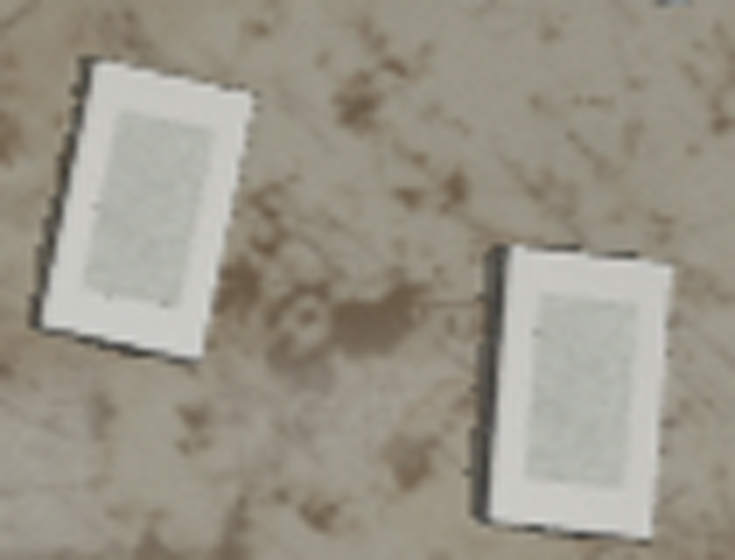

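View pics/c2.png

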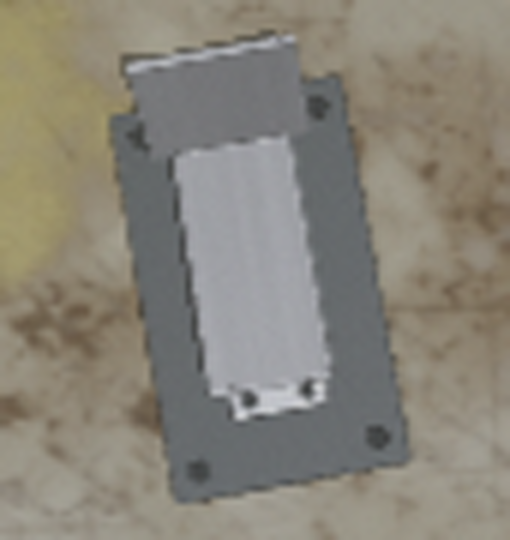

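View pics/c3.png

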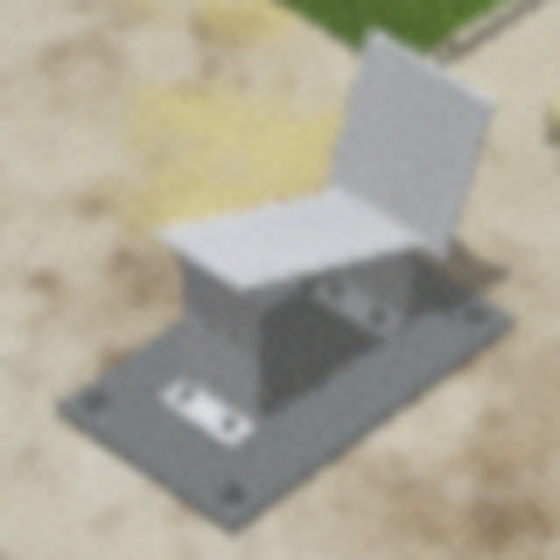

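```bash
python3 - <<'E'
import cv2
f=cv2.imread("pics/scene0.png")
cv2.imwrite("pics/c4.png",cv2.resize(f[262:360,340:420],None,fx=6,fy=6,interpolation=2))
E
cat > h.py <<'E'
import numpy as np
from scipy.optimize import least_squares
C={"scene":dict(K=np.array([[485.3,0,325.3],[0,485.3,238.3],[0,0,1]]),R=np.array([[0.7813,-0.6239,0.0187],[-0.4112,-0.5371,-0.7365],[0.4696,0.5677,-0.6762]]),t=np.array([-0.4175,0.2147,1.0106])),
"top":dict(K=np.array([[481.4,0,321.7],[0,481.4,234.5],[0,0,1]]),R=np.array([[-0.0256,-0.9996,0.0074],[-0.9902,0.0243,-0.1374],[0.1372,-0.0109,-0.9905]]),t=np.array([-0.0298,0.5135,1.0314]))}
def proj(n,X):
    c=C[n]; p=c["K"]@(c["R"]@np.asarray(X)+c["t"]); return p[:2]/p[2]
def back(n,uv,z):
    c=C[n]; d=c["R"].T@np.linalg.inv(c["K"])@np.array([uv[0],uv[1],1.]); o=-c["R"].T@c["t"]
    return o+d*(z-o[2])/d[2]
def uncrop(p,s,off): return (np.array(p)+.5)/s-.5+np.array(off)
def Rt(yaw):
    a=np.radians(yaw);b=np.radians(22)
    Rz=np.array([[np.cos(a),-np.sin(a),0],[np.sin(a),np.cos(a),0],[0,0,1]])
    Ry=np.array([[np.cos(b),0,np.sin(b)],[0,1,0],[-np.sin(b),0,np.cos(b)]])
    return Rz@Ry
E
python3 - <<'E'
from h import *
obs=[]
for P,p in [((0,.022,0),(175,155)),((0,-.022,0),(290,138)),((-.1,.022,0),(213,393)),((-.1,-.022,0),(328,375)),((0,.03,.06),(127,68)),((0,-.03,.06),(297,38))]:
    obs.append(("top",P,uncrop(p,6,(255,205))))
for P,p in [((-.1,.022,0),(162,235)),((-.1,-.022,0),(240,290)),((0,.022,0),(338,190)),((0,.03,.06),(375,32)),((0,-.03,.06),(492,105)),((0,-.022,0),(412,243))]:
    obs.append(("scene",P,uncrop(p,7,(265,190))))
def res(v,sel=None): return np.concatenate([proj(n,np.array([v[0],v[1],.045])+Rt(v[2])@np.array(P))-p for n,P,p in obs if sel in(None,n)])
for s in (None,"top","scene"):
    s_=least_squares(res,[.5,.1,0],args=(s,)); print(s,s_.x.round(4), s_.fun.round(1).tolist())
for nm,ps in (("A",[(93,62),(252,93),(203,358),(45,325)]),("B",[(510,247),(672,265),(652,538),(490,520)])):
    w=np.array([back("top",uncrop(p,7,(370,210)),.018) for p in ps]); print(nm,w.mean(0).round(4),np.linalg.norm(w-np.roll(w,-1,0),axis=1).round(4))
    d=(w[0]+w[1]-w[2]-w[3]); print(np.degrees(np.arctan2(d[1],d[0])))
E
```

```text
None [0.5272 0.0191 8.5098] [-0.1, -0.7, 0.5, -1.2, -0.5, 0.1, 1.0, -0.5, 0.5, 0.1, 0.4, 0.2, -1.8, -0.7, -0.1, -0.1, -0.3, -0.1, -1.7, 0.1, -0.8, 0.0, 1.7, 0.1]
top [0.5265 0.0197 8.5385] [-0.4, -0.4, 0.2, -0.9, -0.8, 0.5, 0.7, -0.2, 0.2, 0.4, 0.1, 0.5]
scene [0.5279 0.018  8.4317] [-1.3, -0.6, 0.4, -0.0, 0.2, 0.0, -1.1, 0.2, -0.3, 0.1, 2.1, 0.2]
A [ 0.5001 -0.1981  0.018 ] [0.0523 0.0877 0.0515 0.0871]
-12.892172873553136
B [ 0.4377 -0.3338  0.018 ] [0.0523 0.0878 0.0517 0.0879]
-7.786811049246249
```

View pics/c4.png

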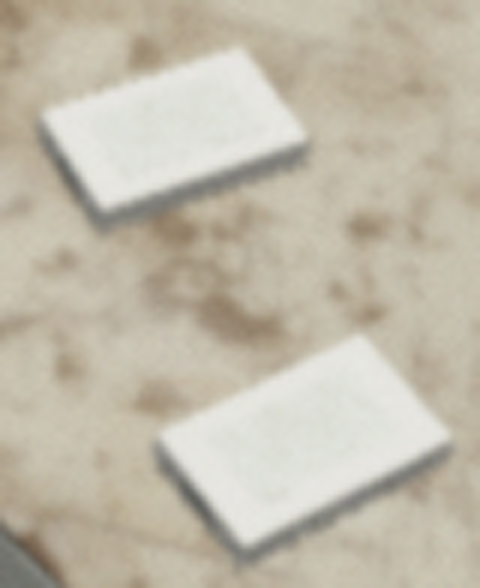

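```bash
cat >> h.py <<'E'
def plan(target,yaw):
    "delta in tool axes, cm, and tool-yaw, from the measured pose"
    from plant import sensors
    from scipy.spatial.transform import Rotation as Ro
    s=sensors.observe(); R=Ro.from_euler('xyz',s["eef_rot"],degrees=True).as_matrix()
    d=R.T@(np.array(target)-s["tool_pos"])*100
    dy=(yaw-s["eef_rot"][2]+90)%180-90
    print("t",s["t"],"pos",s["tool_pos"].round(4),s["eef_rot"].round(1),"w",round(s["width"],4),"F",s["force"].round(1)); print("delta",d.round(2),"yaw",round(-dy,2))
E
python3 - <<'E'
from h import *
for nm,ps in (("A",[(238,47),(308,140),(105,212),(40,122)]),("B",[(360,337),(450,438),(245,548),(160,440)])):
    w=np.array([back("scene",uncrop(p,6,(340,262)),.018) for p in ps]); print(nm,w.mean(0).round(4),np.linalg.norm(w-np.roll(w,-1,0),axis=1).round(4))
    d=(w[0]+w[1]-w[2]-w[3]); print(np.degrees(np.arctan2(d[1],d[0])))
plan([.5,-.1985,.30],-12.9)
E
```

```text
A [ 0.501 -0.201  0.018] [0.054  0.0881 0.0504 0.0898]
-12.344755315610504
B [ 0.4393 -0.3364  0.018 ] [0.0512 0.0884 0.0509 0.0879]
-7.116099616957064
t 0.15 pos [0.2233 0.6102 0.4038] [-179.9   -0.   159.9] w 0.0852 F [-0.8 -0.1  1. ]
delta [-53.78 -66.42  10.47] yaw -7.2
```

Emit:
servo_tool(
  rows=[
    {"claw":8.5,"translation":[-53.8,-66.5,7],"yaw":-7.4},
    {"claw":8.5,"translation":[-53.8,-66.5,7],"yaw":-7.4},
    {"claw":8.5,"translation":[-53.8,-66.5,7],"yaw":-7.4},
    {"claw":8.5,"translation":[-53.8,-66.5,7],"yaw":-7.4},
    {"claw":8.5,"translation":[-53.8,-66.5,7],"yaw":-7.4},
    {"claw":8.5,"translation":[-53.8,-66.5,7],"yaw":-7.4},
    {"claw":8.5,"translation":[-53.8,-66.5,7],"yaw":-7.4},
    {"claw":8.5,"translation":[-53.8,-66.5,7],"yaw":-7.4},
    {"claw":8.5,"translation":[-53.8,-66.5,7],"yaw":-7.4},
    {"claw":8.5,"translation":[-53.8,-66.5,7],"yaw":-7.4},
  ],
)

```text
t: 0.98
tool_pos: [0.3576, 0.2156, 0.3704]
eef_rot: [180.0, 0.0, 167.3]
force: [0.9, 0.0, 0.9]
width: 0.0849
```

```bash
python3 -c "
from h import *
plan([.5005,-.1995,.30],-12.6)"
```

```text
t 0.9833 pos [0.3576 0.2156 0.3704] [180.    0.  167.3] w 0.0849 F [0.9 0.  0.9]
delta [-23.04 -37.37   7.05] yaw -0.06
```

Emit:
servo_tool(
  rows=[
    {"claw":8.5,"translation":[-22.7,-36.6,10],"yaw":0},
    {"claw":8.5,"translation":[-22.7,-36.6,10],"yaw":0},
    {"claw":8.5,"translation":[-22.7,-36.6,10],"yaw":0},
    {"claw":8.5,"translation":[-22.7,-36.6,10],"yaw":0},
    {"claw":8.5,"translation":[-22.7,-36.6,10],"yaw":0},
    {"claw":8.5,"translation":[-22.7,-36.6,10],"yaw":0},
    {"claw":8.5,"translation":[-22.7,-36.6,10],"yaw":0},
    {"claw":8.5,"translation":[-22.7,-36.6,10],"yaw":0},
    {"claw":8.5,"translation":[-22.7,-36.6,10],"yaw":0},
    {"claw":8.5,"translation":[-22.7,-36.6,10],"yaw":0},
  ],
)

```text
t: 1.82
tool_pos: [0.4906, -0.1682, 0.2758]
eef_rot: [180.0, -0.0, 167.3]
force: [1.4, 1.0, -0.5]
width: 0.0851
```

Emit:
servo_tool(
  rows=[
    {"claw":8.5,"translation":[0,0,0],"yaw":0},
    {"claw":8.5,"translation":[0,0,0],"yaw":0},
    {"claw":8.5,"translation":[0,0,0],"yaw":0},
  ],
)

```text
t: 2.07
tool_pos: [0.4903, -0.166, 0.276]
eef_rot: [180.0, -0.1, 167.3]
force: [0.6, -0.3, -0.3]
width: 0.0853
```

```bash
python3 -c "
from h import *
from plant import vision
import cv2
plan([.5005,-.1995,.172],-12.6)
c=vision.read_camera('wrist');cv2.imwrite('pics/w1.png',c['frame'])"
```

```text
t 2.0667 pos [ 0.4903 -0.166   0.276 ] [ 1.800e+02 -1.000e-01  1.673e+02] w 0.0853 F [ 0.6 -0.3 -0.3]
delta [-1.74 -3.05 10.4 ] yaw -0.14
```

View pics/w1.png

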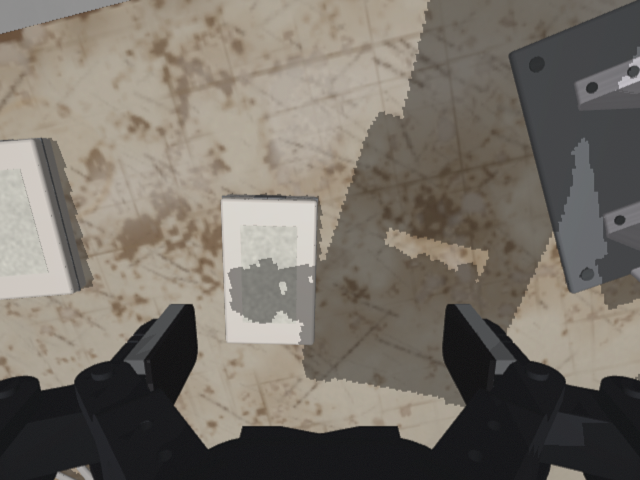

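The wrist view shows case A's top corners at (222,198), (318,197), (313,343) and (228,345), almost square to the jaws. I'll back-project them as a third measurement.

```bash
python3 -c "
from h import *
from plant import vision
c=vision.read_camera('wrist'); C['wrist']=c
w=np.array([back('wrist',p,.018) for p in [(222,199),(318,198),(313,343),(228,345)]]);print(w.round(4),w.mean(0).round(4),np.linalg.norm(w-np.roll(w,-1,0),axis=1).round(4))
d=(w[0]+w[1]-w[2]-w[3]); print(np.degrees(np.arctan2(d[1],d[0])))
"
```

```text
[[ 0.4535 -0.212   0.018 ]
 [ 0.4646 -0.1602  0.018 ]
 [ 0.551  -0.183   0.018 ]
 [ 0.5409 -0.2338  0.018 ]] [ 0.5025 -0.1972  0.018 ] [0.053  0.0894 0.0519 0.0901]
165.5979149429113
```

Emit:
servo_tool(
  rows=[
    {"claw":8.5,"translation":[-1.8,-3.0,3],"yaw":0},
    {"claw":8.5,"translation":[-1.8,-3.0,6],"yaw":0},
    {"claw":8.5,"translation":[-1.8,-3.0,8],"yaw":0},
    {"claw":8.5,"translation":[-1.8,-3.0,9.5],"yaw":0},
    {"claw":8.5,"translation":[-1.8,-3.0,10.4],"yaw":0},
    {"claw":8.5,"translation":[-1.8,-3.0,10.4],"yaw":0},
    {"claw":8.5,"translation":[-1.8,-3.0,10.4],"yaw":0},
  ],
)

```text
t: 2.75
tool_pos: [0.5018, -0.1985, 0.1731]
eef_rot: [-180.0, 0.0, 167.4]
force: [-0.3, 0.4, 0.1]
width: 0.0853
```

Emit:
servo_tool(
  rows=[
    {"claw":3,"translation":[0,0,0],"yaw":0},
    {"claw":3,"translation":[0,0,0],"yaw":0},
    {"claw":3,"translation":[0,0,0],"yaw":0},
    {"claw":3,"translation":[0,0,0],"yaw":0},
    {"claw":3,"translation":[0,0,0],"yaw":0},
    {"claw":3,"translation":[0,0,0],"yaw":0},
    {"claw":3,"translation":[0,0,0],"yaw":0},
    {"claw":3,"translation":[0,0,0],"yaw":0},
  ],
)

```text
t: 3.42
tool_pos: [0.5026, -0.1997, 0.1745]
eef_rot: [-180.0, 0.2, 167.3]
force: [-0.2, 1.2, 6.6]
width: 0.0521
```

Emit:
servo_tool(
  rows=[
    {"claw":3,"translation":[0,0,-4],"yaw":0},
    {"claw":3,"translation":[0,0,-8],"yaw":0},
    {"claw":3,"translation":[0,0,-12],"yaw":0},
    {"claw":3,"translation":[0,0,-15],"yaw":0},
    {"claw":3,"translation":[0,0,-15],"yaw":0},
  ],
)

```text
t: 3.83
tool_pos: [0.5035, -0.2003, 0.3313]
eef_rot: [-179.8, 0.8, 167.3]
force: [1.1, -1.8, 0.1]
width: 0.0523
```

```bash
python3 -c "
from h import *
for sx in (-.05,-.055):
  c=np.array([.527,.019,.045])+Rt(8.5)@np.array([sx,0,.009]); print('seated',c.round(4))
  # horizontal contact: near-bottom corner at centre-45,-9 (along slope dir horizontally)
  p=c.copy(); 
  for dz in np.arange(0,.06,.0005):
    q=Rt(8.5).T@(p+[0,0,dz]+Rt(8.5)[:,1]*0+np.array([-.045*np.cos(np.radians(8.5)),-.045*np.sin(np.radians(8.5)),-.009])-[.527,.019,.045])
    if q[2]>=0: print('contact dz',dz,q.round(4)); break
plan([.481,.012,.33],8.5)
"
```

```text
seated [0.4845 0.0126 0.0721]
contact dz 0.0175 [-0.0949  0.      0.    ]
seated [0.4799 0.012  0.0739]
contact dz 0.0175 [-0.0999  0.      0.    ]
t 3.8333 pos [ 0.5035 -0.2003  0.3313] [-179.8    0.8  167.3] w 0.0523 F [ 1.1 -1.8  0.1]
delta [ 6.86 20.22 -0.04] yaw -21.2
```

Emit:
servo_tool(
  rows=[
    {"claw":3,"translation":[6.8,20.2,-0.5],"yaw":-21.2},
    {"claw":3,"translation":[6.8,20.2,-0.5],"yaw":-21.2},
    {"claw":3,"translation":[6.8,20.2,-0.5],"yaw":-21.2},
    {"claw":3,"translation":[6.8,20.2,-0.5],"yaw":-21.2},
    {"claw":3,"translation":[6.8,20.2,-0.5],"yaw":-21.2},
    {"claw":3,"translation":[6.8,20.2,-0.5],"yaw":-21.2},
    {"claw":3,"translation":[6.8,20.2,-0.5],"yaw":-21.2},
    {"claw":3,"translation":[6.8,20.2,-0.5],"yaw":-21.2},
    {"claw":3,"translation":[6.8,20.2,-0.5],"yaw":-21.2},
  ],
)

```text
t: 4.58
tool_pos: [0.4797, 0.0119, 0.3272]
eef_rot: [-180.0, -0.0, -171.6]
force: [-0.6, -0.5, -1.2]
width: 0.0526
```

```bash
python3 -c "
from h import *
from plant import vision
import cv2
plan([.4826,.0123,.27],8.5)
for n in ('top','scene','wrist'):
  c=vision.read_camera(n);cv2.imwrite('pics/%s2.png'%n,c['frame'])
cv2.imwrite('pics/s2c.png',cv2.resize(cv2.imread('pics/scene2.png')[150:270,250:390],None,fx=5,fy=5,interpolation=2))"
```

```text
t 4.5833 pos [0.4797 0.0119 0.3272] [-180.    -0.  -171.6] w 0.0526 F [-0.6 -0.5 -1.2]
delta [-0.3  -0.    5.72] yaw -0.06
```

View pics/s2c.png

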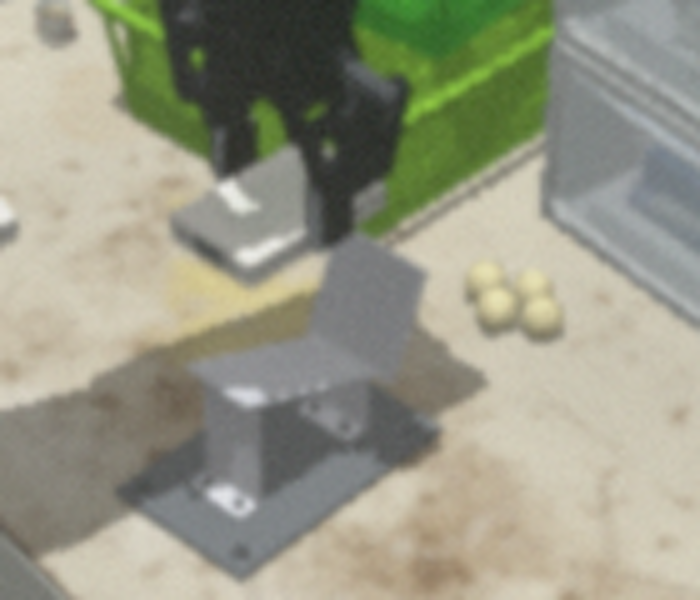

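View pics/wrist2.png

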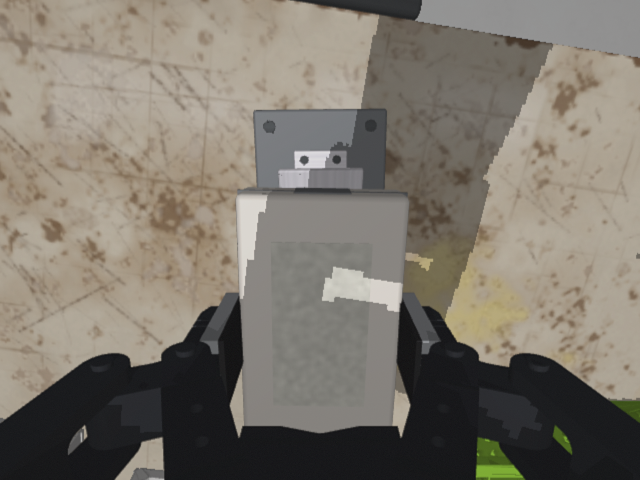

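The wrist view shows the case gripped squarely (edges at columns 238 and 407), centred over the rack base (254 and 386). I'll lower it, then press gently so it pivots flat in the jaws.

Emit:
servo_tool(
  rows=[
    {"claw":3,"translation":[-0.3,0,3],"yaw":0},
    {"claw":3,"translation":[-0.3,0,5],"yaw":0},
    {"claw":3,"translation":[-0.3,0,6.5],"yaw":0},
    {"claw":3,"translation":[-0.3,0,7.0],"yaw":0},
    {"claw":3,"translation":[-0.3,0,7.0],"yaw":0},
  ],
)

```text
t: 5.15
tool_pos: [0.4824, 0.0124, 0.2564]
eef_rot: [180.0, -0.1, -171.6]
force: [-0.4, 0.0, -1.7]
width: 0.0527
```

Emit:
servo_tool(
  rows=[
    {"claw":3,"translation":[0,0,0.2],"yaw":0},
    {"claw":3,"translation":[0,0,0.4],"yaw":0},
    {"claw":3,"translation":[0,0,0.4],"yaw":0},
  ],
)

```text
t: 5.4
tool_pos: [0.4831, 0.0129, 0.2545]
eef_rot: [-180.0, 0.1, -171.5]
force: [-0.3, -0.7, 0.3]
width: 0.0526
```

Emit:
servo_tool(
  rows=[
    {"claw":3,"translation":[0,0,0.2],"yaw":0},
    {"claw":3,"translation":[0,0,0.4],"yaw":0},
    {"claw":3,"translation":[0,0,0.4],"yaw":0},
  ],
)

```text
t: 5.65
tool_pos: [0.4844, 0.0131, 0.2527]
eef_rot: [-179.9, 0.3, -171.5]
force: [0.8, -0.1, 9.0]
width: 0.0524
```

Emit:
servo_tool(
  rows=[
    {"claw":3,"translation":[0,0,0.2],"yaw":0},
    {"claw":3,"translation":[0,0,0.4],"yaw":0},
    {"claw":3,"translation":[0,0,0.4],"yaw":0},
  ],
)

```text
t: 5.9
tool_pos: [0.4853, 0.0132, 0.2499]
eef_rot: [-179.9, 0.6, -171.5]
force: [3.5, 0.8, 10.5]
width: 0.0522
```

Pivoting at a steady 10 N. I'll continue.

Emit:
servo_tool(
  rows=[
    {"claw":3,"translation":[0.1,0,0.2],"yaw":0},
    {"claw":3,"translation":[0.2,0,0.4],"yaw":0},
    {"claw":3,"translation":[0.2,0,0.6],"yaw":0},
    {"claw":3,"translation":[0.2,0,0.6],"yaw":0},
  ],
)

```text
t: 6.23
tool_pos: [0.4849, 0.0129, 0.2458]
eef_rot: [-179.9, 1.0, -171.5]
force: [7.3, 2.8, 12.0]
width: 0.0525
```

```bash
python3 -c "
from h import *
from plant import vision
import cv2
for n in ('scene','wrist'):
  c=vision.read_camera(n);cv2.imwrite('pics/%s3.png'%n,c['frame'])
cv2.imwrite('pics/s3c.png',cv2.resize(cv2.imread('pics/scene3.png')[150:270,250:390],None,fx=5,fy=5,interpolation=2))"
```

```text
(no output)
```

View pics/s3c.png

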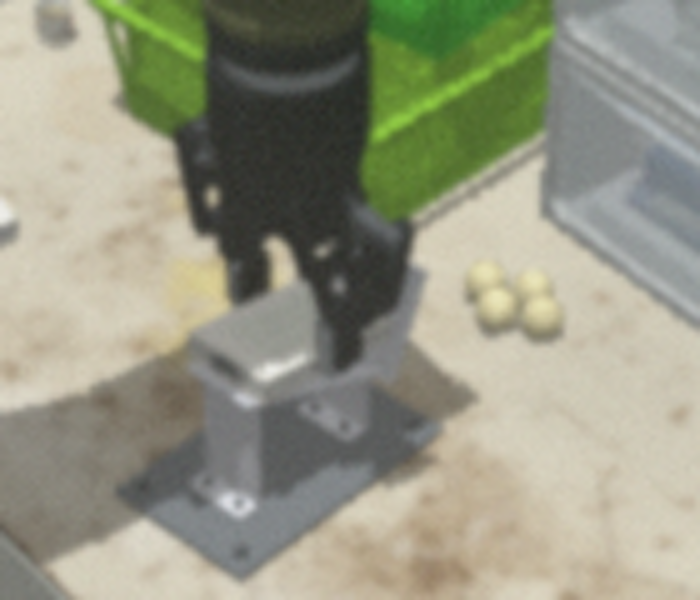

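Emit:
servo_tool(
  rows=[
    {"claw":3,"translation":[0.1,0,0.2],"yaw":0},
    {"claw":3,"translation":[0.1,0,0.4],"yaw":0},
    {"claw":3,"translation":[0.2,0,0.6],"yaw":0},
    {"claw":3,"translation":[0.2,0,0.6],"yaw":0},
  ],
)

```text
t: 6.67
tool_pos: [0.4831, 0.0125, 0.2399]
eef_rot: [-179.8, 0.9, -171.5]
force: [7.8, 0.5, 14.4]
width: 0.0524
```

Emit:
servo_tool(
  rows=[
    {"claw":3,"translation":[0,0,0.15],"yaw":0},
    {"claw":3,"translation":[0.1,0,0.3],"yaw":0},
    {"claw":3,"translation":[0.1,0,0.3],"yaw":0},
  ],
)

```text
t: 6.92
tool_pos: [0.4823, 0.0123, 0.237]
eef_rot: [-179.8, 1.0, -171.5]
force: [8.4, 1.6, 13.0]
width: 0.0526
```

```bash
python3 -c "
from h import *
from plant import vision
import cv2
for n in ('scene','wrist'):
  c=vision.read_camera(n);cv2.imwrite('pics/%s4.png'%n,c['frame'])
cv2.imwrite('pics/s4c.png',cv2.resize(cv2.imread('pics/scene4.png')[150:270,250:390],None,fx=5,fy=5,interpolation=2))"
```

```text
(no output)
```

View pics/s4c.png

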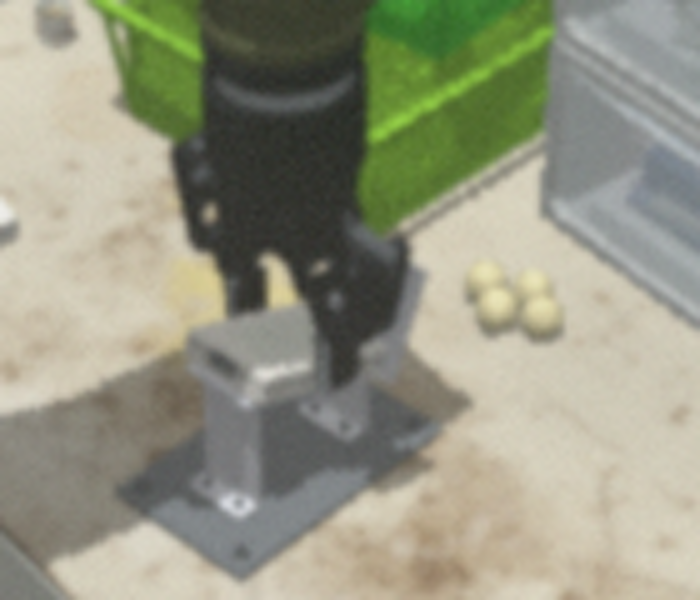

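View pics/wrist4.png

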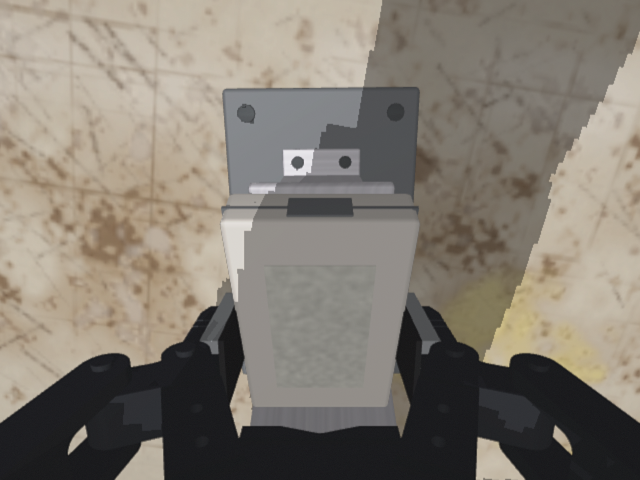

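The case is almost flush with the slope and centred in the wrist view. Releasing.

Emit:
servo_tool(
  rows=[
    {"claw":6.5,"translation":[0,0,0],"yaw":0},
    {"claw":6.5,"translation":[0,0,-0.3],"yaw":0},
    {"claw":6.5,"translation":[0,0,-0.3],"yaw":0},
    {"claw":8.5,"translation":[0,0,-0.3],"yaw":0},
    {"claw":8.5,"translation":[0,0,-0.3],"yaw":0},
    {"claw":8.5,"translation":[0,0,-0.3],"yaw":0},
  ],
)

```text
t: 7.52
tool_pos: [0.4772, 0.0125, 0.2328]
eef_rot: [180.0, -0.1, -171.5]
force: [-0.1, -0.2, -0.3]
width: 0.0848
```

Emit:
servo_tool(
  rows=[
    {"claw":8.5,"translation":[0,0,-2],"yaw":0},
    {"claw":8.5,"translation":[0,0,-5],"yaw":0},
    {"claw":8.5,"translation":[0,0,-8],"yaw":0},
    {"claw":8.5,"translation":[0,0,-9],"yaw":0},
  ],
)

```text
t: 7.85
tool_pos: [0.4787, 0.0123, 0.3279]
eef_rot: [-179.9, 0.4, -171.5]
force: [0.6, 0.2, 1.2]
width: 0.085
```

```bash
python3 -c "
from h import *
from plant import vision
import cv2
for n in ('scene','wrist'):
  c=vision.read_camera(n);cv2.imwrite('pics/%s5.png'%n,c['frame'])
plan([.4385,-.335,.3],-7.5)
cv2.imwrite('pics/s5c.png',cv2.resize(cv2.imread('pics/scene5.png')[150:270,250:390],None,fx=5,fy=5,interpolation=2))"
```

```text
t 7.95 pos [0.4784 0.0124 0.326 ] [-179.9    0.3 -171.5] w 0.0852 F [ 0.2 -0.4  0.9]
delta [  9.1  -33.76   2.59] yaw 16.0
```

View pics/s5c.png

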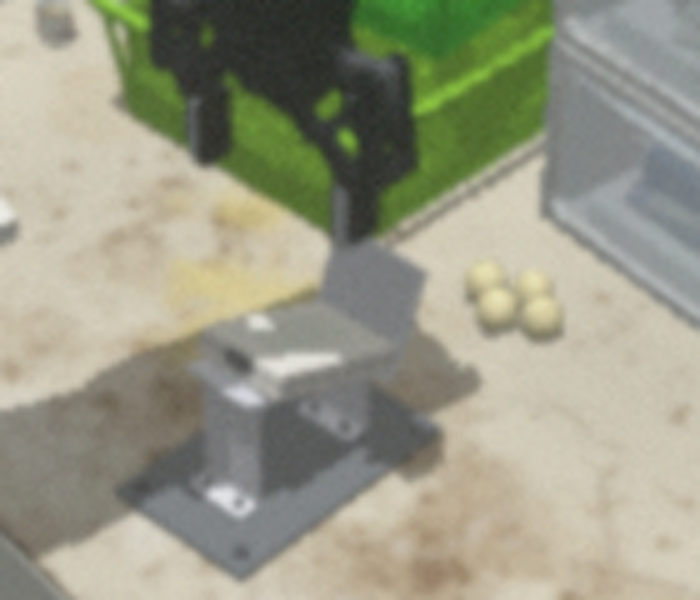

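View pics/wrist5.png

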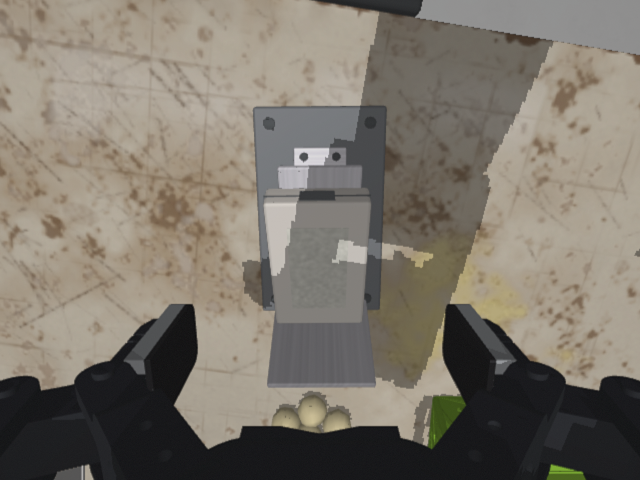

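The first case slid down flat against the backstop: about 10 mm of shelf shows at its upper end, and it's centred within about 2 mm. Next is case B.

Emit:
servo_tool(
  rows=[
    {"claw":8.5,"translation":[8.0,-30.5,1],"yaw":16},
    {"claw":8.5,"translation":[8.0,-30.5,2],"yaw":16},
    {"claw":8.5,"translation":[8.0,-30.5,4],"yaw":16},
    {"claw":8.5,"translation":[8.0,-30.5,4],"yaw":16},
    {"claw":8.5,"translation":[8.0,-30.5,4],"yaw":16},
    {"claw":8.5,"translation":[8.0,-30.5,4],"yaw":16},
    {"claw":8.5,"translation":[8.0,-30.5,4],"yaw":16},
    {"claw":8.5,"translation":[8.0,-30.5,4],"yaw":16},
    {"claw":8.5,"translation":[8.0,-30.5,4],"yaw":16},
    {"claw":8.5,"translation":[8.0,-30.5,4],"yaw":16},
  ],
)

```text
t: 8.78
tool_pos: [0.4425, -0.3018, 0.2805]
eef_rot: [179.8, -0.2, 172.3]
force: [-0.0, 0.5, 0.5]
width: 0.085
```

Emit:
servo_tool(
  rows=[
    {"claw":8.5,"translation":[0,0,0],"yaw":0},
    {"claw":8.5,"translation":[0,0,0],"yaw":0},
    {"claw":8.5,"translation":[0,0,0],"yaw":0},
  ],
)

```text
t: 9.03
tool_pos: [0.4438, -0.2998, 0.2831]
eef_rot: [180.0, -0.0, 172.6]
force: [0.0, 0.1, -0.3]
width: 0.0853
```

```bash
python3 -c "
from h import *
from plant import vision
import cv2
plan([.4385,-.335,.172],-7.5)
c=vision.read_camera('wrist');cv2.imwrite('pics/w6.png',c['frame'])
np.savez('w6.npz',**{k:c[k] for k in 'KRt'})"
```

```text
t 9.0333 pos [ 0.4438 -0.2998  0.2831] [180.   -0.  172.6] w 0.0853 F [ 0.   0.1 -0.3]
delta [ 0.06 -3.56 11.11] yaw 0.1
```

View pics/w6.png

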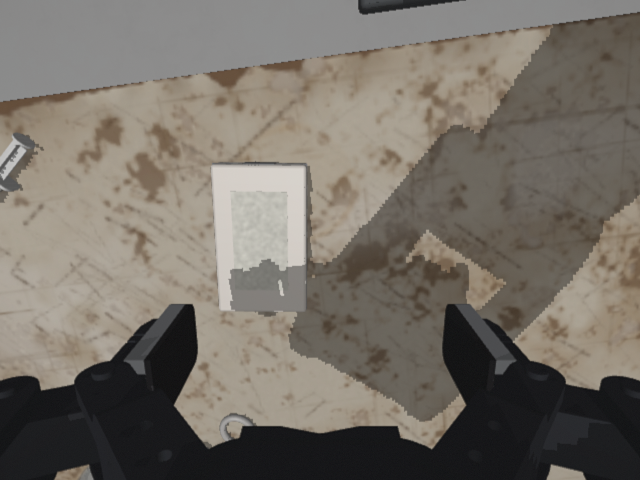

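Case B's corners in the wrist view are (212,165), (306,165), (306,311) and (221,311).

```bash
python3 -c "
from h import *
C['wrist']=dict(np.load('w6.npz'))
w=np.array([back('wrist',p,.018) for p in [(212,165),(306,165),(306,311),(221,311)]]);print(w.mean(0).round(4),np.linalg.norm(w-np.roll(w,-1,0),axis=1).round(4))
d=(w[2]+w[3]-w[0]-w[1]); y=np.degrees(np.arctan2(d[1],d[0]));print(y)
plan([w.mean(0)[0],w.mean(0)[1],.172],y)
plan([.439,-.3345,.173],-7.6)
"
```

```text
[ 0.4401 -0.3334  0.018 ] [0.0522 0.0886 0.0521 0.0886]
-7.943956517451612
t 9.0833 pos [ 0.4438 -0.2999  0.2834] [180.   -0.  172.6] w 0.0849 F [ 0.3 -0.1 -0.7]
delta [-0.06 -3.38 11.14] yaw 0.55
t 9.0833 pos [ 0.4438 -0.2999  0.2834] [180.   -0.  172.6] w 0.0849 F [ 0.3 -0.1 -0.7]
delta [ 0.03 -3.5  11.04] yaw 0.2
```

Emit:
servo_tool(
  rows=[
    {"claw":8.5,"translation":[0,-3.4,3],"yaw":0.2},
    {"claw":8.5,"translation":[0,-3.4,6],"yaw":0.2},
    {"claw":8.5,"translation":[0,-3.4,8.5],"yaw":0.2},
    {"claw":8.5,"translation":[0,-3.4,10.2],"yaw":0.2},
    {"claw":8.5,"translation":[0,-3.4,11],"yaw":0.2},
    {"claw":8.5,"translation":[0,-3.4,11],"yaw":0.2},
    {"claw":8.5,"translation":[0,-3.4,11],"yaw":0.2},
  ],
)

```text
t: 9.67
tool_pos: [0.4396, -0.3345, 0.174]
eef_rot: [-180.0, 0.0, 172.4]
force: [-0.0, -0.5, -0.1]
width: 0.0847
```

Emit:
servo_tool(
  rows=[
    {"claw":3,"translation":[0,0,0],"yaw":0},
    {"claw":3,"translation":[0,0,0],"yaw":0},
    {"claw":3,"translation":[0,0,0],"yaw":0},
    {"claw":3,"translation":[0,0,0],"yaw":0},
    {"claw":3,"translation":[0,0,0],"yaw":0},
    {"claw":3,"translation":[0,0,0],"yaw":0},
    {"claw":3,"translation":[0,0,0],"yaw":0},
    {"claw":3,"translation":[0,0,0],"yaw":0},
  ],
)

```text
t: 10.33
tool_pos: [0.44, -0.3355, 0.1756]
eef_rot: [-179.9, 0.2, 172.3]
force: [-1.0, 0.2, 5.5]
width: 0.0523
```

Emit:
servo_tool(
  rows=[
    {"claw":3,"translation":[0,0,-4],"yaw":0},
    {"claw":3,"translation":[0,0,-8],"yaw":0},
    {"claw":3,"translation":[0,0,-12],"yaw":0},
    {"claw":3,"translation":[0,0,-16.5],"yaw":0},
    {"claw":3,"translation":[0,0,-16.5],"yaw":0},
    {"claw":3,"translation":[0,0,-16.5],"yaw":0},
  ],
)

```text
t: 10.83
tool_pos: [0.4399, -0.3354, 0.3431]
eef_rot: [-179.7, 0.4, 172.3]
force: [0.1, -0.4, -0.8]
width: 0.0522
```

```bash
python3 -c "
from h import *
plan([.48,.012,.34],8.5)
"
```

```text
t 10.8333 pos [ 0.4399 -0.3354  0.3431] [-179.7    0.4  172.3] w 0.0522 F [ 0.1 -0.4 -0.8]
delta [ 0.68 34.96  0.13] yaw -16.2
```

Emit:
servo_tool(
  rows=[
    {"claw":3,"translation":[-0.3,35.1,0.1],"yaw":-16.2},
    {"claw":3,"translation":[-0.3,35.1,0.1],"yaw":-16.2},
    {"claw":3,"translation":[-0.3,35.1,0.1],"yaw":-16.2},
    {"claw":3,"translation":[-0.3,35.1,0.1],"yaw":-16.2},
    {"claw":3,"translation":[-0.3,35.1,0.1],"yaw":-16.2},
    {"claw":3,"translation":[-0.3,35.1,0.1],"yaw":-16.2},
    {"claw":3,"translation":[-0.3,35.1,0.1],"yaw":-16.2},
    {"claw":3,"translation":[-0.3,35.1,0.1],"yaw":-16.2},
    {"claw":3,"translation":[-0.3,35.1,0.1],"yaw":-16.2},
    {"claw":3,"translation":[-0.3,35.1,0.1],"yaw":-16.2},
  ],
)

```text
t: 11.67
tool_pos: [0.4884, 0.0159, 0.3349]
eef_rot: [179.9, -0.2, -171.2]
force: [-0.1, -0.2, -2.4]
width: 0.0522
```

Emit:
servo_tool(
  rows=[
    {"claw":3,"translation":[0,0,0],"yaw":0},
    {"claw":3,"translation":[0,0,0],"yaw":0},
    {"claw":3,"translation":[0,0,0],"yaw":0},
  ],
)

```text
t: 11.92
tool_pos: [0.4889, 0.0117, 0.3365]
eef_rot: [180.0, -0.1, -171.6]
force: [-0.8, 0.4, -1.2]
width: 0.0525
```

```bash
python3 -c "
from h import *
from plant import vision
import cv2
plan([.490,.0135,.275],8.5)
c=vision.read_camera('wrist');cv2.imwrite('pics/w7.png',c['frame'])
"
```

```text
t 11.9167 pos [0.4889 0.0117 0.3365] [ 1.800e+02 -1.000e-01 -1.716e+02] w 0.0525 F [-0.8  0.4 -1.2]
delta [-0.15  0.17  6.15] yaw -0.09
```

View pics/w7.png

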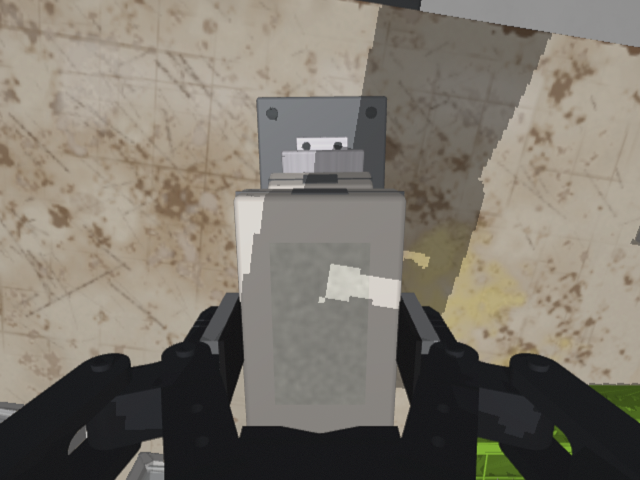

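Case B is gripped squarely and lined up over the rack and case A (both near column 320). Lowering.

Emit:
servo_tool(
  rows=[
    {"claw":3,"translation":[-0.1,0.1,3],"yaw":0},
    {"claw":3,"translation":[-0.1,0.1,5],"yaw":0},
    {"claw":3,"translation":[-0.1,0.1,6],"yaw":0},
    {"claw":3,"translation":[-0.1,0.1,6.4],"yaw":0},
    {"claw":3,"translation":[-0.1,0.1,6.4],"yaw":0},
  ],
)

```text
t: 12.38
tool_pos: [0.4897, 0.0132, 0.2726]
eef_rot: [180.0, -0.1, -171.6]
force: [0.4, 0.5, -0.2]
width: 0.0527
```

Emit:
servo_tool(
  rows=[
    {"claw":3,"translation":[0,0,0.2],"yaw":0},
    {"claw":3,"translation":[0,0,0.4],"yaw":0},
    {"claw":3,"translation":[0,0,0.4],"yaw":0},
  ],
)

```text
t: 12.63
tool_pos: [0.4906, 0.0137, 0.2707]
eef_rot: [-180.0, 0.1, -171.5]
force: [-0.3, 0.0, -0.2]
width: 0.0526
```

Emit:
servo_tool(
  rows=[
    {"claw":3,"translation":[0,0,0.2],"yaw":0},
    {"claw":3,"translation":[0,0,0.4],"yaw":0},
    {"claw":3,"translation":[0,0,0.4],"yaw":0},
  ],
)

```text
t: 12.88
tool_pos: [0.4912, 0.0138, 0.2687]
eef_rot: [-179.9, 0.2, -171.5]
force: [-2.9, 0.4, 12.0]
width: 0.0521
```

Emit:
servo_tool(
  rows=[
    {"claw":3,"translation":[0,0,0.2],"yaw":0},
    {"claw":3,"translation":[0,0,0.4],"yaw":0},
    {"claw":3,"translation":[0.1,0,0.6],"yaw":0},
    {"claw":3,"translation":[0.1,0,0.6],"yaw":0},
  ],
)

```text
t: 13.22
tool_pos: [0.4915, 0.0137, 0.264]
eef_rot: [-179.9, 0.5, -171.5]
force: [2.2, 0.8, 11.1]
width: 0.0525
```

Emit:
servo_tool(
  rows=[
    {"claw":3,"translation":[0.1,0,0.2],"yaw":0},
    {"claw":3,"translation":[0.2,0,0.4],"yaw":0},
    {"claw":3,"translation":[0.2,0,0.6],"yaw":0},
    {"claw":3,"translation":[0.2,0,0.6],"yaw":0},
  ],
)

```text
t: 13.55
tool_pos: [0.4904, 0.0134, 0.2592]
eef_rot: [-179.9, 0.7, -171.5]
force: [4.9, 2.4, 12.9]
width: 0.0527
```

```bash
python3 -c "
from h import *
from plant import vision
import cv2
for n in ('scene','wrist'):
  c=vision.read_camera(n);cv2.imwrite('pics/%s8.png'%n,c['frame'])
a=cv2.resize(cv2.imread('pics/scene8.png')[170:260,270:360],(480,480),interpolation=2)
b=cv2.resize(cv2.imread('pics/wrist8.png'),(400,300))[:]
o=np.zeros((480,800,3),np.uint8);o[:,:480]=a;o[:,480:]=cv2.imread('pics/wrist8.png')[:,160:480]
cv2.imwrite('pics/s8c.png',o)"
```

```text
(no output)
```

View pics/s8c.png

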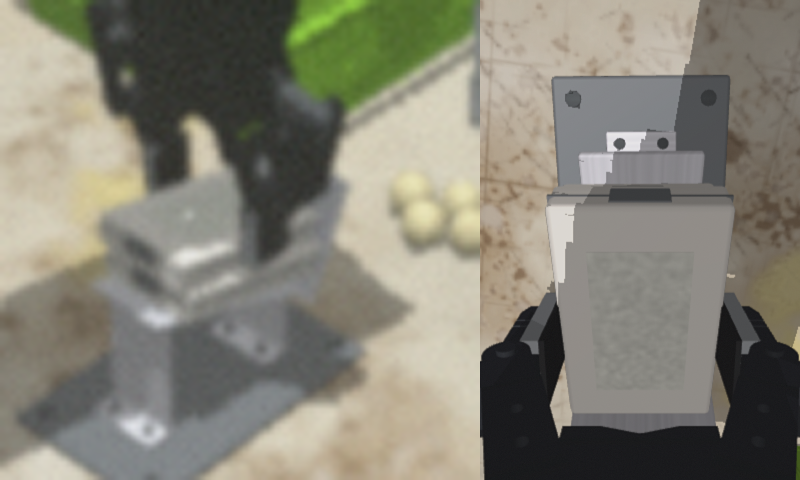

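Emit:
servo_tool(
  rows=[
    {"claw":3,"translation":[0.1,0,0.2],"yaw":0},
    {"claw":3,"translation":[0.1,0,0.4],"yaw":0},
    {"claw":3,"translation":[0.1,0,0.4],"yaw":0},
  ],
)

```text
t: 13.9
tool_pos: [0.4906, 0.0133, 0.2566]
eef_rot: [-179.9, 1.0, -171.5]
force: [6.7, 2.2, 14.5]
width: 0.0524
```

Emit:
servo_tool(
  rows=[
    {"claw":3,"translation":[0,0,0.2],"yaw":0},
    {"claw":3,"translation":[0.1,0,0.3],"yaw":0},
    {"claw":3,"translation":[0.1,0,0.3],"yaw":0},
  ],
)

```text
t: 14.15
tool_pos: [0.4906, 0.0132, 0.2548]
eef_rot: [-179.8, 1.2, -171.5]
force: [10.3, 3.8, 16.7]
width: 0.0525
```

```bash
python3 -c "
from h import *
from plant import vision
import cv2
for n in ('scene','wrist'):
  c=vision.read_camera(n);cv2.imwrite('pics/%s9.png'%n,c['frame'])
a=cv2.resize(cv2.imread('pics/scene9.png')[170:260,270:360],(480,480),interpolation=2)
o=np.zeros((480,800,3),np.uint8);o[:,:480]=a;o[:,480:]=cv2.imread('pics/wrist9.png')[:,160:480]
cv2.imwrite('pics/s9c.png',o)"
```

```text
(no output)
```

View pics/s9c.png

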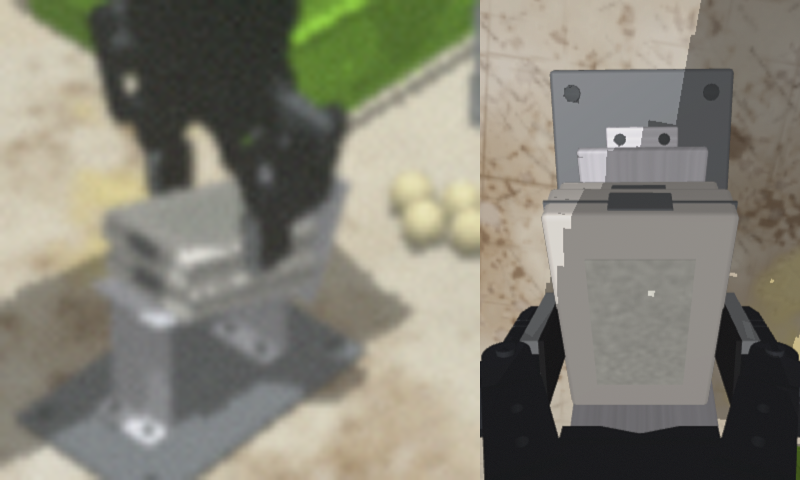

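Nearly flush on case A and centred. Releasing the same way.

Emit:
servo_tool(
  rows=[
    {"claw":6.5,"translation":[0,0,0],"yaw":0},
    {"claw":6.5,"translation":[0,0,-0.3],"yaw":0},
    {"claw":6.5,"translation":[0,0,-0.3],"yaw":0},
    {"claw":8.5,"translation":[0,0,-0.3],"yaw":0},
    {"claw":8.5,"translation":[0,0,-0.3],"yaw":0},
    {"claw":8.5,"translation":[0,0,-0.3],"yaw":0},
  ],
)

```text
t: 14.75
tool_pos: [0.4846, 0.0131, 0.2487]
eef_rot: [180.0, -0.1, -171.5]
force: [-0.2, -0.1, 0.2]
width: 0.0849
```

Emit:
servo_tool(
  rows=[
    {"claw":8.5,"translation":[0,0,-2],"yaw":0},
    {"claw":8.5,"translation":[0,0,-5],"yaw":0},
    {"claw":8.5,"translation":[0,0,-8],"yaw":0},
    {"claw":8.5,"translation":[0,0,-10],"yaw":0},
    {"claw":8.5,"translation":[0,0,-10],"yaw":0},
  ],
)

```text
t: 15.17
tool_pos: [0.4864, 0.013, 0.3548]
eef_rot: [-179.9, 0.5, -171.5]
force: [1.1, 0.0, 0.7]
width: 0.0853
```

```bash
python3 -c "
from h import *
from plant import vision
import cv2
for n in ('scene','wrist'):
  c=vision.read_camera(n);cv2.imwrite('pics/%s10.png'%n,c['frame'])
np.savez('w10.npz',**{k:c[k] for k in 'KRt'})
a=cv2.resize(cv2.imread('pics/scene10.png')[170:260,270:360],(480,480),interpolation=2)
o=np.zeros((480,800,3),np.uint8);o[:,:480]=a;o[:,480:]=cv2.imread('pics/wrist10.png')[:,160:480]
cv2.imwrite('pics/s10c.png',o)"
```

```text
(no output)
```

View pics/s10c.png

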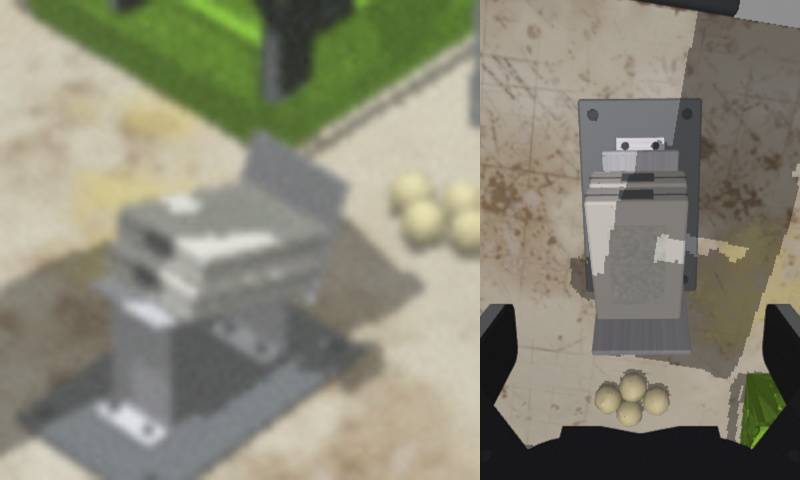

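Both cases look seated. I'll check the numbers by projecting the ideal seated corners into the wrist view.

```bash
python3 -c "
from h import *
import cv2
C['wrist']=dict(np.load('w10.npz'))
f=cv2.resize(cv2.imread('pics/wrist10.png')[130:380,220:420],None,fx=3,fy=3,interpolation=2)[:600]
f=cv2.resize(cv2.imread('pics/wrist10.png')[160:360,230:430],None,fx=3,fy=3,interpolation=2)
T=np.array([.527,.019,.045])
for z,col in((.036,(0,0,255)),(.018,(0,255,0)),(0,(255,0,0))):
  for P in ((-.09,.027,z),(-.09,-.027,z),(0,.027,z),(0,-.027,z)):
    if z==0: P=(P[0] if P[0]==0 else -.1,np.sign(P[1])*.022,0)
    if z!=.036 and P[0]==0: continue
    u=(proj('wrist',T+Rt(8.5)@np.array(P))-[230,160]+.5)*3-.5
    cv2.drawMarker(f,tuple(int(round(v)) for v in u),col,cv2.MARKER_CROSS,12,1); print(P,u.round(0))
cv2.imwrite('pics/chk.png',f)"
```

```text
(-0.09, 0.027, 0.036) [433. 115.]
(-0.09, -0.027, 0.036) [113. 115.]
(0, 0.027, 0.036) [399. 473.]
(0, -0.027, 0.036) [146. 473.]
(-0.09, 0.027, 0.018) [422.  61.]
(-0.09, -0.027, 0.018) [123.  61.]
(-0.1, np.float64(0.022), 0) [390. -35.]
(-0.1, np.float64(-0.022), 0) [154. -34.]
```

View pics/chk.png

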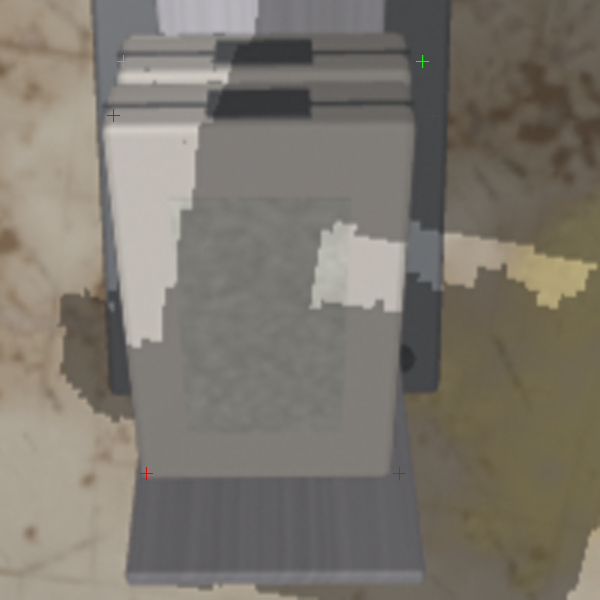

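```bash
python3 -c "
from plant import hand_in, sensors
s=sensors.observe();print(s['t'],s['force'].round(1));print(hand_in())"
```

```text
15.2667 [-0.7  0.2 -0.5]
the job is handed in; nothing more can be done
None
```

Both long cases are stacked flat on the rack and the job is handed in at 15.3 s. `hand_in()` reports no verdict.

I gripped each long case across its width and lowered it onto the slope. A gentle press of up to about 20 N tilted it nearly flush in the jaws. I then let go, and it slid down against the backstop. The short case was never approached.

Last checks, from the wrist and scene pictures against the fitted rack position:
- **Upper case:** about 2 to 3 mm off centre, turned less than about 1°, with its low end within about 1 to 2 mm of the backstop.
- **Lower case:** about 1 to 2 mm off centre and flat on the shelf. Its low end was hidden by the upper case in the last picture. It was seen against the backstop before the second case went on, and its upper end shows no shift since.
- **Gripper:** open, well clear of the stack, with almost no force on the tool.

No check failed. The camera estimates of positions differed by 2 to 3 mm, and the jaws read about 52 mm on the 54 mm cases.

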